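Pack the hearing-aid drying pot for the night

TASK

Pack the bench drying pot for the night: first lay the drying capsule flat on the bottom of the pot, then set the sieve on the ledge above it, then lay the hearing aid and the ear mould on the sieve, in either order, neither on top of the other or of the knob, and last close the pot with its lid, seated flush all round. Leave the pot standing where it is, and do not knock over or push away the dropper bottle or the burr block.

Things in the scene. Friction and masses are not known exactly. Their poses are not given: they have to be found in the camera images.
- pot: White round open drying pot, 130 mm outside diameter, 62 mm tall, about 0.7 kg, standing loose. Origin: centre of its underside, z up. Floor 5 mm thick; the bore is 98 mm wide from 5 to 26 mm up, where a flat ledge 12 mm wide runs all round; above the ledge it is 122 mm wide up to the rim at 62 mm.
- capsule: Drying capsule: white plastic disc with small dark holes in its top, 34 mm diameter, 18 mm tall, about 30 g. Origin: centre of its underside, z up.
- sieve: Steel sieve insert: flat round plate with dark holes, 112 mm diameter, 4 mm thick, with a central post to lift it by: neck 10 mm thick from 4 to 12 mm above the underside, knob 16 mm thick from 15 to 24 mm. About 90 g. Origin: centre of its underside, z up. Seated on the pot's ledge, its underside is 26 mm above the pot's.
- hearing_aid: Beige behind-the-ear hearing aid lying on its side, 37 mm long with its thin clear ear hook, 10 mm tall, its case 12 to 13 mm wide, about 12 g. Origin: underside, below the middle of the case. x runs along its length towards the hook (case from -17 to +17 mm, hook to +21 mm and bent to -y), y across it, z up. Grip it across y.
- ear_mould: Skin-coloured ear mould lying flat side down: a rounded dome 23 mm in diameter, 14 mm tall (upright sides up to 8 mm), with a short canal stub 9 mm thick that sticks out level along +x to 21 mm from the centre. About 12 g. Origin: centre of the dome's underside, z up. Grip it across y.
- lid: Grey lid of the pot, lying knob up, about 0.18 kg: flange 136 mm in diameter from 6 to 12 mm above the underside, below it a plug 114 mm wide that enters the pot's mouth (122 mm), on top a central knob up to 36 mm (20 mm thick, 24 mm from 22 mm up). Origin: centre of the plug's underside, z up. Seated on the rim, its underside is 56 mm above the pot's.
- bottle: Bystander: small amber dropper bottle, 34 mm diameter, 95 mm tall, standing loose. Origin: centre of its underside. Leave it alone.
- burr_block: Bystander: wooden block 55 x 36 x 20 mm with six small grinding burrs standing in it, 48 mm tall in all, loose. Origin: centre of its underside. Leave it alone.
Things that resemble listed ones, but are neither listed nor needed, are in the scene too. Of the things like the lid, leave any that is orange or pink; of the rest the larger one is meant.

How it is judged:
By the outcome, as a careful person would: the job done as asked, in the order asked, and still so for the second after the job is handed in, with the robot touching nothing.
It also fails if it takes over 136 s, if anything falls off the work surface, if the arm or the gripper's body presses on something with over 40 N, if the wrist force passes 120 N, or if a joint passes its speed limit or range.

ROBOT

A 6-joint arm with a two-finger parallel gripper is mounted at the origin on the work surface. World frame = base frame: x ahead of the robot, y to its left, z up, the work surface at z = 0. Lengths are in m, angles in degrees, forces in N, time in s.
With the tool pointing down it reaches from about 0.3 to 0.75 m from the base axis. Payload 8.5 kg.
Tool frame: the origin (TCP) lies at the very end of the fingers, on their centre line; the grasp point (between the pads) lies 19 mm behind it; y points along the fingers, z is the direction in which the jaws open and shut, and the axes are right-handed (so a half turn about y gives the same grasp; the last joint's range is limited). The gripper opens to 85 mm and grips with 20 to 120 N. Pads are 22 mm wide; open, the fingers measure 114 mm over their backs; the gripper's body (76 mm by 85 mm) begins 54 mm behind the grasp point. The pads swing forward as they close: fully open they stand 13 mm farther back than shut.
Start: joints at [58.768, 21.807, 74.336, -0, 83.858, -12.336], TCP at [0.178, 0.52, 0.231] pointing down, gripper open.
Joint ranges: [-178.18, 178.18], [-50.72, 133.34], [12.68, 142.11], [-81.47, 261.47], [9.98, 163.14], [-165.26, 165.26]. Speed limits (degrees/s): [136.94, 136.94, 180, 180, 180, 180].

INTERFACE

Orientations are given as a 3x3 rotation matrix whose columns are the frame's x, y, z axes.
In Python, from rig import env gives the robot as it stands. The module is installed in compiled form; this text tells all that it offers.
- The arm moves only by the tool servo_tool, never from a script. Its argument "rows" is one flat list of numbers, 7 for each row, row after row: the opening, from 0 (shut) to 1 (fully open), then the shift along the world's x, y, z in m, then the turn, a rotation vector about the world's x, y, z in degrees. A call has 1 to 10 rows; each row shifts and turns the commanded pose from where the row before left it; what a row does not reach is not made up. A row lasts 1/12 s, in which the tool goes at most 41.7 mm and 7.16 degrees, less where a joint would pass 70% of its speed; a pose out of reach is approached as far as the arm can. A call with a gripper value outside its range is refused whole. The fingers move at their own pace and stop on an object; "force" is the grip in N (left out, the last holds). Time passes only in rows, so rows that do not move let the fingers close. It gives the time, the measured TCP pose, the force and the opening at its end, in the units of the state.
- env.observe(): the state, without advancing time (a new reading comes with each control period).
- env.get_image(name): name is "side" or "top" or "wrist"; returns the picture (480x640x3 uint8, red, green, blue); there is no depth.
- env.camera_model(name): a dict with "camera_matrix" (3x3 intrinsics, pixels), "R" (3x3) and "t" (3): a world point X has camera coordinates R X + t; the wrist camera has in their place "mount" (4x4, takes a point from camera to tool coordinates, whose origin is the TCP and whose axes are the tool frame's). Camera axes: x right, y down, z forward; pixel columns grow to the right and rows downward; lengths in m; the calibration is good to about 2 mm. A picture is of the moment at which its call begins: read the wrist's pose just before it. camera_model takes no time and is no camera call.
- env.close_job(): hands the job in, once; it reports no verdict.
The state is a dict: "time_s": time; "q": joint angles; "qvel": joint speeds; "joint_efforts": joint torques, N m; "position": TCP position; "tool_rot": TCP orientation; "ft_force": force on the tool from outside, world axes, zero at the start; "wrist_torque": the same for the moment, N m; "grip_width": finger opening in m.
Only numpy, scipy, OpenCV 4.12 (cv2) and the standard library are available. Lean on these libraries where they do the work, as an engineer would, in place of code of your own. Each camera call takes 0.05 s, during which the arm holds its last target.

## Working session

There is one attempt and no reset: what is moved stays moved. The work goes in short steps, Python scripts to look and compute and a tool call to move; the robot and the scene stay as the last step left them, time stands still between calls to the robot, and variables do not carry over. Pictures are saved under pics/ and viewed, and the job is handed in when it is done.

Besides the shell and the picture viewer there is one more tool, called after "Call:" in YAML: its name, and indented under it one key for each argument. servo_tool: Moves the arm, as the interface text tells. Its arguments: {"type":"object","properties":{"rows":{"type":"array","items":{"type":"number"}},"force":{"type":"number"}},"required":["rows"]}

```bash
mkdir -p pics; python3 - <<'E'
from rig import env
import cv2
for n in ["side","top","wrist"]:
    im=env.get_image(n); cv2.imwrite(f"pics/a_{n}.png",im[:,:,::-1])
    m=env.camera_model(n)
    print(n,{k:(v.round(4).tolist() if hasattr(v,'round') else v) for k,v in m.items()})
s=env.observe(); print(s)
E
```

```text
side {'camera_matrix': [[610.1812, 0.0, 321.1331], [0.0, 610.1812, 239.3774], [0.0, 0.0, 1.0]], 'R': [[0.8492, -0.5277, 0.0173], [-0.3082, -0.522, -0.7953], [0.4288, 0.6701, -0.6059]], 't': [-0.4668, 0.1901, 1.0625]}
top {'camera_matrix': [[470.9299, 0.0, 319.2982], [0.0, 470.9299, 242.864], [0.0, 0.0, 1.0]], 'R': [[0.1072, -0.9942, 0.0052], [-0.9636, -0.1052, -0.2458], [0.245, 0.0213, -0.9693]], 't': [-0.0465, 0.5509, 0.8485]}
wrist {'camera_matrix': [[352.3277, 0.0, 322.3675], [0.0, 352.3277, 243.8539], [0.0, 0.0, 1.0]], 'mount': [[-0.0007, 0.9501, 0.312, -0.0802], [-0.0006, -0.312, 0.9501, -0.1421], [1.0, 0.0004, 0.0008, -0.0002], [0.0, 0.0, 0.0, 1.0]]}
{'time_s': 0.15, 'q': array([ 5.87665939e+01,  2.18345528e+01,  7.43695684e+01, -5.13564668e-04,
        8.38583894e+01, -1.23354039e+01]), 'qvel': array([ 0.0342322 , -0.00335843, -0.15144207, -0.06594742,  0.01753928,
       -0.07927686]), 'joint_efforts': array([ 2.03216405e-03, -4.48628318e+01, -2.31343263e+01, -2.20696370e-04,
        3.81716061e-03, -3.21506457e-05]), 'position': array([0.17802999, 0.52017562, 0.23086151]), 'tool_rot': array([[ 9.46096902e-01, -5.58099192e-04,  3.23883220e-01],
       [-3.23883623e-01, -9.37506983e-04,  9.46096464e-01],
       [-2.24372892e-04, -9.99999405e-01, -1.06773164e-03]]), 'ft_force': array([-0.15587937, -0.19874432,  0.33854884]), 'wrist_torque': array([ 0.01009596, -0.03278843, -0.00779902]), 'grip_width': 0.08555503929788974}
```

View pics/a_top.png

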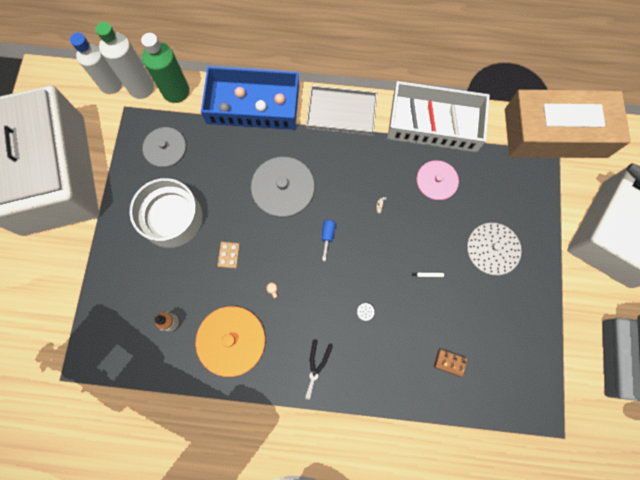

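View pics/a_side.png

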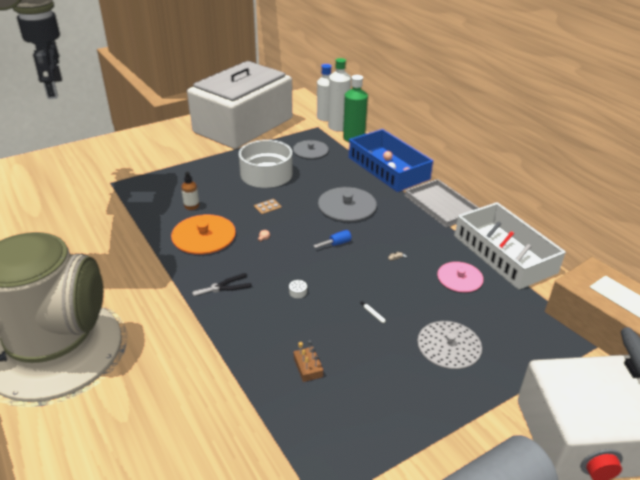

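View pics/a_wrist.png

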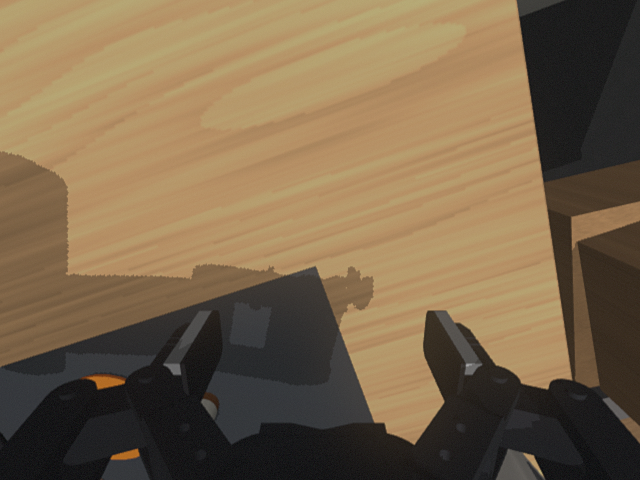

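The top view shows these candidates.

| Item | Chosen (pixel) | Look-alikes or notes |
|---|---|---|
| Lid | large grey (282,186) | small grey (164,147), orange (231,341), pink (438,180) |
| Capsule | white disc (366,312) | balls in the blue bin |
| Sieve | (495,248) | none |
| Hearing aid | (380,205) | white pen (430,275) |
| Ear mould | (272,289) | balls in the blue bin at (240,92) and (280,99) |
| Pot | (167,212) | none |

The bystanders are the bottle (166,321) and the burr block (452,362). The tray at (229,255) is also to be avoided.

```bash
cat > h.py <<'E'
import numpy as np, cv2
from rig import env
def ray(name,px,state=None):
    m=env.camera_model(name);K=np.array(m["camera_matrix"]);px=np.atleast_2d(px).astype(float)
    d=np.c_[px,np.ones(len(px))]@np.linalg.inv(K).T
    if name!="wrist":
        R=np.array(m["R"]);t=np.array(m["t"]);return -R.T@t,d@R
    M=np.array(m["mount"]);T=np.eye(4);T[:3,:3]=state["tool_rot"];T[:3,3]=state["position"]
    W=T@M;return W[:3,3],d@W[:3,:3].T
def cast(name,px,z,state=None):
    c,d=ray(name,px,state);return c+d*((z-c[2])/d[:,2])[:,None]
def proj(name,X,state=None):
    m=env.camera_model(name);K=np.array(m["camera_matrix"]);X=np.atleast_2d(X)
    if name!="wrist": Y=X@np.array(m["R"]).T+np.array(m["t"])
    else:
        T=np.eye(4);T[:3,:3]=state["tool_rot"];T[:3,3]=state["position"];W=np.linalg.inv(T@np.array(m["mount"]))
        Y=X@W[:3,:3].T+W[:3,3]
    p=Y@K.T;return p[:,:2]/p[:,2:]
def circ(P):
    A=np.c_[2*P[:,:2],np.ones(len(P))];b=(P[:,:2]**2).sum(1);s=np.linalg.lstsq(A,b,rcond=None)[0]
    r=np.sqrt(s[2]+s[0]**2+s[1]**2);e=np.abs(np.hypot(P[:,0]-s[0],P[:,1]-s[1])-r)
    return s[:2],r,e
def blob(im,lo,hi,roi):
    x0,y0,x1,y1=roi;h=cv2.cvtColor(im,cv2.COLOR_RGB2HSV)[y0:y1,x0:x1]
    k=cv2.inRange(h,np.array(lo),np.array(hi))
    c,_=cv2.findContours(k,cv2.RETR_EXTERNAL,cv2.CHAIN_APPROX_NONE);c=max(c,key=cv2.contourArea)
    return c[:,0,:]+[x0,y0]
E
python3 - <<'E'
import cv2
im=cv2.imread('pics/a_top.png');s=cv2.imread('pics/a_side.png')
h=cv2.cvtColor(im,cv2.COLOR_BGR2HSV)
for p in [(282,160),(255,186),(366,312),(495,270),(380,205),(272,288),(167,180),(167,212),(330,300)]: print(p,h[p[1],p[0]])
c=lambda i,x,y,r=35:cv2.resize(i[y-r:y+r,x-r:x+r],(260,260),interpolation=cv2.INTER_CUBIC)
import numpy as np
L=[(282,186),(366,312),(495,248),(380,205),(272,289),(167,212)]
S=[(347,203),(298,288),(450,343),(397,255),(264,235),(266,163)]
o=np.vstack([np.hstack([c(im,*p) for p in L[:3]]),np.hstack([c(im,*p) for p in L[3:]])])
cv2.imwrite('pics/b1.png',o[:, :])
o=np.vstack([np.hstack([c(s,*p) for p in S[:3]]),np.hstack([c(s,*p) for p in S[3:]])])
cv2.imwrite('pics/b2.png',o)
E
```

```text
(282, 160) [ 30   2 167]
(255, 186) [ 30   5 169]
(366, 312) [ 60   1 243]
(495, 270) [ 18  11 232]
(380, 205) [ 22  39 239]
(272, 288) [ 21  37 243]
(167, 180) [ 20   4 215]
(167, 212) [ 90   1 244]
(330, 300) [ 98   9 112]
```

View pics/b1.png

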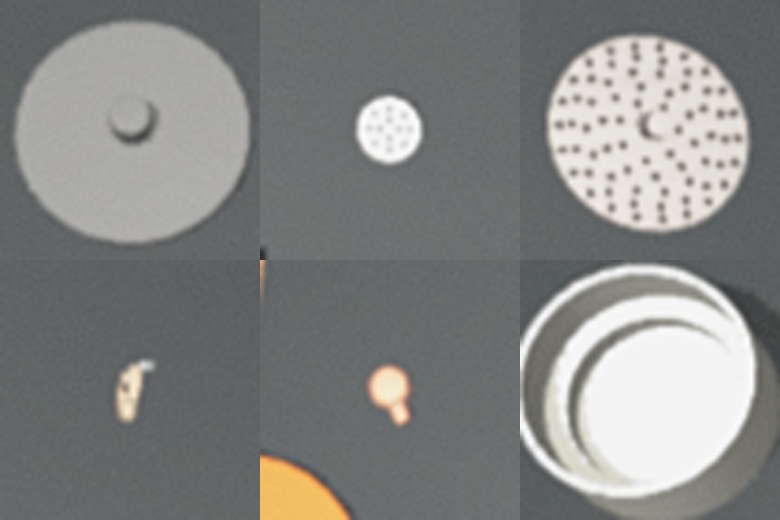

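View pics/b2.png

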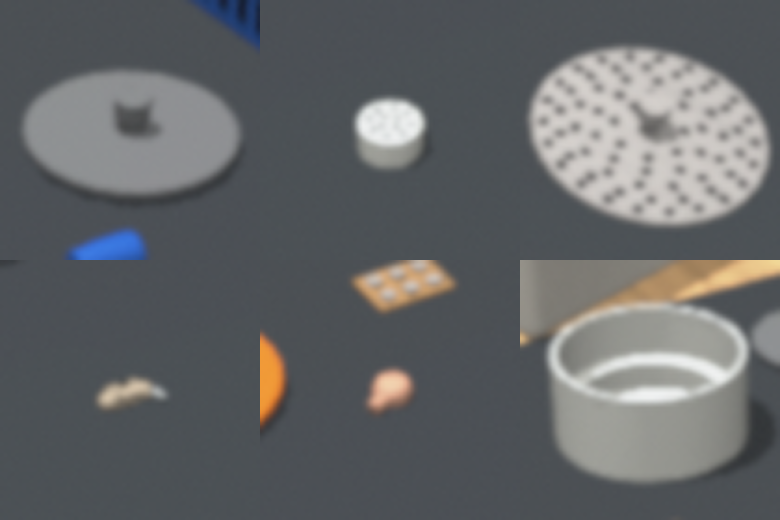

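The crops confirm the choices: a large grey lid with its knob up, a holed white capsule, a sieve with its post, a beige aid with a clear hook (hook up and to the right), a mould with its stub pointing down-right, and a stepped, empty pot.

```bash
python3 - <<'E'
from h import *
im=cv2.imread('pics/a_top.png')[:,:,::-1].copy();sd=cv2.imread('pics/a_side.png')[:,:,::-1].copy()
def disc(nm,cam,I,lo,hi,roi,z):
    c=blob(I,lo,hi,roi);c=cv2.convexHull(c)[:,0,:];P=cast(cam,c,z);s,r,e=circ(P)
    print(nm,cam,s.round(4),'r',r.round(4),'maxerr',e.max().round(4),'n',len(c))
disc('lid','top',im,(0,0,145),(180,40,255),(240,145,325,225),.012)
disc('caps','top',im,(0,0,170),(180,40,255),(345,290,390,335),.018)
disc('sieve','top',im,(0,0,150),(180,60,255),(455,210,535,285),.004)
disc('caps','side',sd,(0,0,195),(180,40,255),(280,270,315,305),.018)
disc('sieve','side',sd,(0,0,130),(180,60,255),(405,310,495,375),.004)
disc('lid','side',sd,(0,0,105),(180,40,255),(310,175,385,230),.012)
# pot rim: annulus outer
h=cv2.cvtColor(im,cv2.COLOR_RGB2HSV)
disc('pot','top',im,(0,0,200),(180,40,255),(120,170,215,255),.062)
disc('pot','side',sd,(0,0,185),(180,40,255),(230,130,300,195),.062)
for nm,roi,z in [('aid',(360,190,400,225),.006),('mould',(255,275,290,305),.006)]:
    c=blob(im,(8,22,150),(40,255,255),roi)
    k=np.zeros(im.shape[:2],np.uint8);cv2.drawContours(k,[c[:,None]],-1,255,-1)
    ys,xs=np.nonzero(k);P=cast('top',np.c_[xs,ys],z);m=P.mean(0)
    w,v=np.linalg.eigh(np.cov(P[:,:2].T));print(nm,m.round(4),'axis',v[:,1].round(3),np.degrees(np.arctan2(v[1,1],v[0,1])).round(1),np.ptp((P-m)[:,:2]@v,axis=0).round(4),len(xs))
print('bottle',cast('top',[[163,320]],.09),'burr',cast('top',[[452,362]],.03),'blister',cast('top',[[229,255]],.005))
E
```

```text
lid top [0.6842 0.1068] r 0.0668 maxerr 0.0006 n 35
caps top [ 0.4357 -0.0917] r 0.0172 maxerr 0.0005 n 16
sieve top [ 0.5974 -0.3491] r 0.0563 maxerr 0.0009 n 32
caps side [ 0.4375 -0.093 ] r 0.0166 maxerr 0.0005 n 15
sieve side [ 0.6    -0.3494] r 0.0567 maxerr 0.0007 n 31
lid side [0.6859 0.1066] r 0.0688 maxerr 0.0011 n 28
pot top [0.5906 0.3328] r 0.0649 maxerr 0.0007 n 33
pot side [0.5905 0.3298] r 0.0648 maxerr 0.003 n 22
aid [ 0.6651 -0.1036  0.006 ] axis [-0.996  0.088] 174.9 [0.0129 0.0331] 82
mould [0.4616 0.1004 0.006 ] axis [-0.878 -0.478] -151.5 [0.0218 0.0333] 129
bottle [[0.37224058 0.2803959  0.09      ]] burr [[ 0.35628465 -0.26356704  0.03      ]] blister [[0.52275261 0.19783791 0.005     ]]
```

Call:
servo_tool:
  rows: [0.65,0.0144,-0.034,-0.004,0,0,0,0.65,0.0144,-0.034,-0.004,0,0,0,0.65,0.0144,-0.034,-0.004,0,0,0,0.65,0.0144,-0.034,-0.004,0,0,0,0.65,0.0144,-0.034,-0.004,0,0,0,0.65,0.0144,-0.034,-0.004,0,0,0,0.65,0.0144,-0.034,-0.004,0,0,0,0.65,0.0144,-0.034,-0.004,0,0,0,0.65,0.0144,-0.034,-0.004,0,0,0]
  force: 30

```text
time_s: 0.9
position: [0.3078, 0.2127, 0.1952]
tool_rot: [[0.946, 0.0, 0.323], [-0.323, 0.0, 0.946], [0.0, -1.0, 0.0]]
ft_force: [1.9, 0.3, 0.8]
grip_width: 0.0556
```

Call:
servo_tool:
  rows: [0.65,0.0144,-0.034,-0.004,0,0,0,0.65,0.0144,-0.034,-0.004,0,0,0,0.65,0.0144,-0.034,-0.004,0,0,0,0.65,0.0144,-0.034,-0.004,0,0,0,0.65,0.0144,-0.034,-0.004,0,0,0,0.65,0.0144,-0.034,-0.004,0,0,0,0.65,0.0144,-0.034,-0.004,0,0,0,0.65,0.0144,-0.034,-0.004,0,0,0,0.65,0.0144,-0.034,-0.004,0,0,0,0.65,0,0,0,0,0,0]

```text
time_s: 1.73
position: [0.4394, -0.0968, 0.1585]
tool_rot: [[0.945, 0.001, 0.328], [-0.328, -0.001, 0.945], [0.001, -1.0, -0.001]]
ft_force: [-0.8, 0.0, -0.2]
grip_width: 0.0553
```

```bash
python3 - <<'E'
from h import *
s=env.observe();im=env.get_image("wrist");cv2.imwrite("pics/c_w.png",im[:,:,::-1])
print(s['position'].round(4)); print(proj('wrist',[[.4365,-.0923,.018]],s))
E
```

```text
[ 0.4394 -0.0968  0.1585]
[[326.46738127 224.40488727]]
```

View pics/c_w.png

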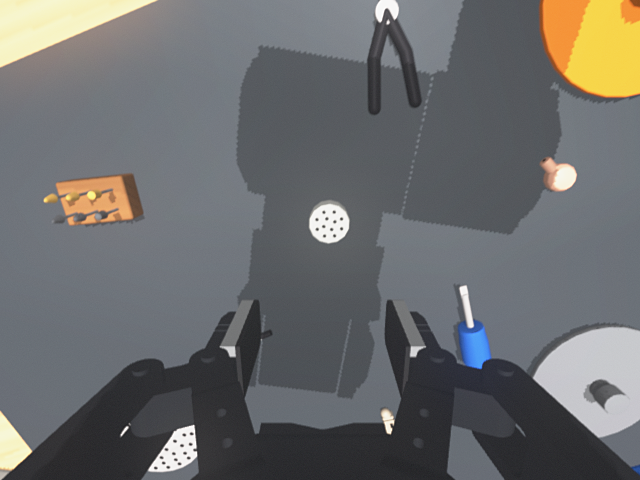

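The capsule is seen at about (329,223), against a prediction of (326,224), so they agree. The wrist view gives a more precise position for it and for the mould at (560,175).

```bash
python3 - <<'E'
from h import *
s=env.observe();im=cv2.imread('pics/c_w.png')[:,:,::-1].copy()
s['position']=np.array([.4394,-.0968,.1585])
c=blob(im,(0,0,170),(180,40,255),(295,190,365,255));P=cast('wrist',cv2.convexHull(c)[:,0],.018,s);print(circ(P)[:2])
c=blob(im,(3,25,140),(30,255,255),(530,145,590,200));k=np.zeros(im.shape[:2],np.uint8);cv2.drawContours(k,[c[:,None]],-1,255,-1)
ys,xs=np.nonzero(k);P=cast('wrist',np.c_[xs,ys],.005,s);m=P.mean(0);w,v=np.linalg.eigh(np.cov(P[:,:2].T));print(m,np.degrees(np.arctan2(v[1,1],v[0,1])),np.ptp((P-m)[:,:2]@v,axis=0))
E
```

```text
(array([ 0.43593238, -0.08993279]), np.float64(0.016712238556430448))
[0.46251743 0.10309012 0.005     ] -147.00604751337534 [0.02374538 0.03431909]
```

Call:
servo_tool:
  rows: [0.65,-0.0005,0,-0.02,0,0,0,0.65,0,0,-0.03,0,0,0,0.65,0,0,-0.03,0,0,0,0.65,0,0,-0.03,0,0,0,0.65,0,0,-0.015,0,0,0,0.65,0,0,0,0,0,0,0.65,0,0,0,0,0,0]

```text
time_s: 2.37
position: [0.4365, -0.0909, 0.0344]
tool_rot: [[0.946, -0.001, 0.323], [-0.323, 0.001, 0.946], [-0.001, -1.0, 0.0]]
ft_force: [0.7, -0.1, -0.1]
grip_width: 0.0555
```

Call:
servo_tool:
  rows: [0.65,0,0,-0.015,0,0,0,0.65,0,0,-0.011,0,0,0,0.65,0,0,-0.004,0,0,0,0.65,0,0,0,0,0,0,0.3,0,0,0,0,0,0,0.3,0,0,0,0,0,0,0.3,0,0,0,0,0,0,0.3,0,0,0,0,0,0]

```text
time_s: 3.03
position: [0.4373, -0.0918, 0.0055]
tool_rot: [[0.946, 0.002, 0.324], [-0.324, -0.001, 0.946], [0.002, -1.0, -0.0]]
ft_force: [-1.0, 0.8, 6.8]
grip_width: 0.0324
```

Call:
servo_tool:
  rows: [0.3,0,0,0.02,0,0,0,0.3,0,0,0.03,0,0,0,0.3,0.003,0.009,0.035,0,0,0,0.3,0.0125,0.034,0.015,0,0,0,0.3,0.0125,0.034,0.01,0,0,0,0.3,0.0125,0.034,0,0,0,0,0.3,0.0125,0.034,0,0,0,0,0.3,0.0125,0.034,0,0,0,0,0.3,0.0125,0.034,0,0,0,0,0.3,0.0125,0.034,0,0,0,0]

```text
time_s: 3.87
position: [0.5276, 0.1573, 0.1152]
tool_rot: [[0.946, 0.001, 0.324], [-0.324, 0.0, 0.946], [0.001, -1.0, 0.0]]
ft_force: [0.6, -1.1, 0.3]
grip_width: 0.0323
```

Call:
servo_tool:
  rows: [0.3,0.0125,0.034,0,0,0,0,0.3,0.0125,0.034,0,0,0,0,0.3,0.0125,0.034,0,0,0,0,0.3,0.0125,0.034,0,0,0,0,0.3,0.0125,0.034,0,0,0,0,0.3,0.0125,0.034,0,0,0,0,0.3,0,0,0,0,0,0,0.3,0,0,0,0,0,0]

```text
time_s: 4.53
position: [0.602, 0.3608, 0.1142]
tool_rot: [[0.947, 0.0, 0.322], [-0.322, -0.0, 0.947], [0.0, -1.0, -0.0]]
ft_force: [0.1, -0.5, -0.4]
grip_width: 0.0328
```

```bash
python3 - <<'E'
from h import *
s=env.observe();im=env.get_image("wrist");cv2.imwrite("pics/d_w.png",im[:,:,::-1])
print(s['position'].round(4)); print(proj('wrist',[[.5905,.3315,.062],[.5905,.3315,.005]],s))
E
```

```text
[0.602  0.3608 0.1142]
[[269.44809306 267.7572989 ]
 [280.28783624 239.0346567 ]]
```

View pics/d_w.png

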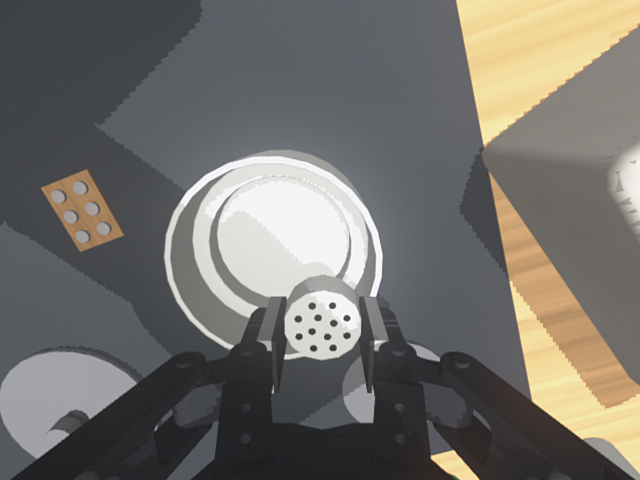

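The capsule is held level. The pot rim ellipse is centred at about (275,257). I overshot slightly, so I'll fit the rim.

```bash
python3 - <<'E'
from h import *
im=cv2.imread('pics/d_w.png')[:,:,::-1].copy()
s=env.observe();s['position']=np.array([.602,.3608,.1142])
h=cv2.cvtColor(im,cv2.COLOR_RGB2HSV)
# first bright pixel walking inwards along rays from outside, upper/left/right part
C=np.array([275,257]);pts=[]
for a in np.radians(np.r_[150:395:5]):
    for r in range(160,70,-1):
        x,y=(C+r*np.array([np.cos(a),np.sin(a)])).astype(int)
        if y<300 and h[y,x,2]>200 and h[y,x,1]<40: pts.append((x,y));break
P=cast('wrist',pts,.062,s);c,r,e=circ(P);k=e<.002;c,r,e=circ(P[k]);print(c,r,k.sum(),e.max())
E
```

```text
[0.59045272 0.3340672 ] 0.06360186558762919 36 0.0004837466104446464
```

Call:
servo_tool:
  rows: [0.3,-0.006,-0.0137,0,0,0,0,0.3,-0.006,-0.013,0,0,0,0,0.3,0,0,-0.02,0,0,0,0.3,0,0,-0.025,0,0,0,0.3,0,0,-0.025,0,0,0,0.3,0,0,-0.015,0,0,0,0.3,0,0,-0.008,0,0,0,0.3,0,0,-0.005,0,0,0,0.3,0,0,0,0,0,0,0.3,0,0,0,0,0,0]

```text
time_s: 5.42
position: [0.5908, 0.3324, 0.0175]
tool_rot: [[0.946, 0.001, 0.324], [-0.324, 0.0, 0.946], [0.001, -1.0, 0.001]]
ft_force: [-1.3, -0.4, -0.2]
grip_width: 0.032
```

Call:
servo_tool:
  rows: [0.3,0,0,-0.003,0,0,0,0.3,0,0,-0.003,0,0,0,0.3,0,0,0,0,0,0,0.3,0,0,0,0,0,0]

```text
time_s: 5.75
position: [0.5905, 0.3327, 0.0107]
tool_rot: [[0.946, 0.001, 0.324], [-0.324, 0.0, 0.946], [0.001, -1.0, 0.0]]
ft_force: [0.9, -0.4, 1.6]
grip_width: 0.0322
```

Call:
servo_tool:
  rows: [0.3,0,0,-0.001,0,0,0,0.6,0,0,0,0,0,0,0.6,0,0,0,0,0,0,0.6,0,0,0,0,0,0,0.6,0,0,0.01,0,0,0,0.6,0,0,0.03,0,0,0,0.6,0,0,0.04,0,0,0,0.6,0,0,0.04,0,0,0,0.6,0,0,0,0,0,0]

```text
time_s: 6.5
position: [0.5932, 0.3338, 0.1391]
tool_rot: [[0.946, 0.014, 0.324], [-0.324, 0.005, 0.946], [0.012, -1.0, 0.009]]
ft_force: [1.0, 0.4, 0.2]
grip_width: 0.0514
```

```bash
python3 - <<'E'
from h import *
s=env.observe();im=env.get_image("wrist");cv2.imwrite("pics/e_w.png",im[:,:,::-1])
print(s['position'].round(4))
E
```

```text
[0.5932 0.3338 0.1391]
```

View pics/e_w.png

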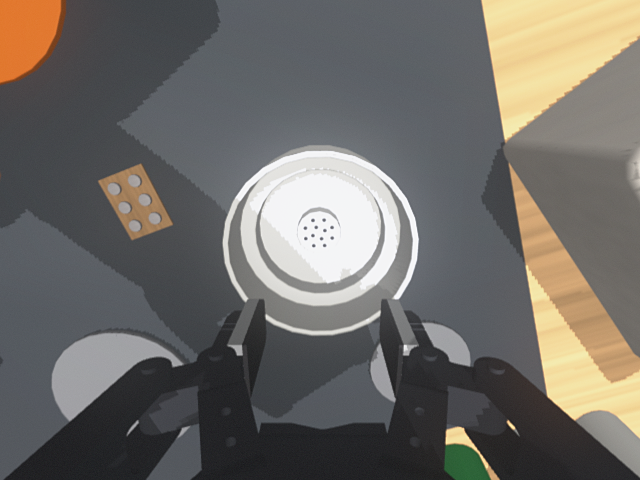

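The capsule lies flat and centred at (319,232). Next is the sieve.

Call:
servo_tool:
  rows: [0.5,0,-0.02,0.01,0,0,0,0.5,0.001,-0.04,0.01,0,0,0,0.5,0.001,-0.04,0,0,0,0,0.5,0.001,-0.04,0,0,0,0,0.5,0.001,-0.04,0,0,0,0,0.5,0.001,-0.04,0,0,0,0,0.5,0.001,-0.04,0,0,0,0,0.5,0.001,-0.04,0,0,0,0,0.5,0.001,-0.04,0,0,0,0,0.5,0,-0.04,0,0,0,0]

```text
time_s: 7.38
position: [0.5977, -0.0492, 0.1488]
tool_rot: [[0.946, -0.001, 0.324], [-0.324, 0.0, 0.946], [-0.001, -1.0, -0.0]]
ft_force: [0.0, 0.2, -1.6]
grip_width: 0.0428
```

Call:
servo_tool:
  rows: [0.5,0,-0.04,0,0,0,0,0.5,0,-0.04,0,0,0,0,0.5,0,-0.04,0,0,0,0,0.5,0,-0.04,0,0,0,0,0.5,0,-0.04,0,0,0,0,0.5,0,-0.04,0,0,0,0,0.5,0,-0.04,0,0,0,0,0.5,0,-0.0215,0,0,0,0,0.5,0,0,0,0,0,0,0.5,0,0,0,0,0,0]

```text
time_s: 8.22
position: [0.5976, -0.3495, 0.1481]
tool_rot: [[0.946, -0.001, 0.326], [-0.326, 0.001, 0.946], [-0.002, -1.0, 0.001]]
ft_force: [-0.1, 0.7, 1.3]
grip_width: 0.0426
```

```bash
python3 - <<'E'
from h import *
s=env.observe();im=env.get_image("wrist");cv2.imwrite("pics/f_w.png",im[:,:,::-1])
print(s['position'].round(4)); print(proj('wrist',[[.5985,-.349,.004],[.5985,-.349,.024]],s))
np.savez('f.npz',p=s['position'],R=s['tool_rot'])
E
```

```text
[ 0.5976 -0.3495  0.1481]
[[323.10959872 229.31423588]
 [323.19988631 236.17988743]]
```

View pics/f_w.png

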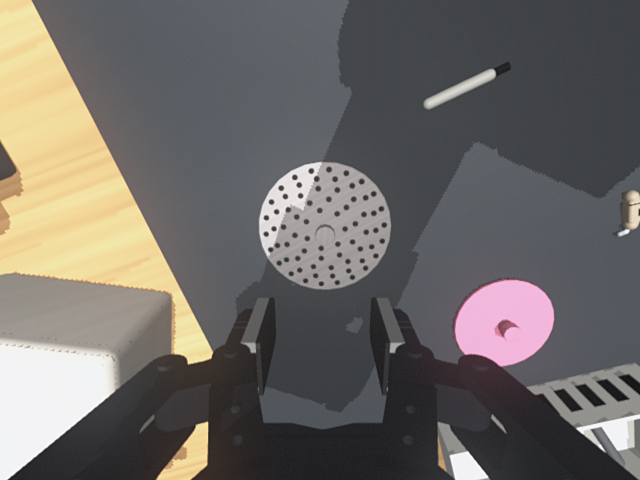

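Sieve centre is at about (325,226) and its knob at (325,235), within about 1 mm of the prediction. Descending.

Call:
servo_tool:
  rows: [0.5,0,0.0005,-0.02,0,0,0,0.5,0,0,-0.035,0,0,0,0.5,0,0,-0.035,0,0,0,0.5,0,0,-0.025,0,0,0,0.5,0,0,-0.015,0,0,0,0.5,0,0,-0.0085,0,0,0,0.5,0,0,0,0,0,0,0.1,0,0,0,0,0,0,0.1,0,0,0,0,0,0,0.1,0,0,0,0,0,0]
  force: 50

```text
time_s: 9.1
position: [0.5991, -0.3485, 0.0127]
tool_rot: [[0.946, 0.002, 0.324], [-0.324, -0.002, 0.946], [0.003, -1.0, -0.001]]
ft_force: [-0.9, 0.8, 3.0]
grip_width: 0.0128
```

Call:
servo_tool:
  rows: [0.1,0,0,0,0,0,0,0.1,0,0,0,0,0,0,0.1,0,0,0,0,0,0]

```text
time_s: 9.35
position: [0.5991, -0.3485, 0.0127]
tool_rot: [[0.946, 0.003, 0.324], [-0.324, -0.001, 0.946], [0.003, -1.0, -0.0]]
ft_force: [0.4, 2.1, 7.8]
grip_width: 0.0131
```

Call:
servo_tool:
  rows: [0.1,0,0,0.02,0,0,0,0.1,0,0,0.03,0,0,0,0.1,0,0,0.04,0,0,0,0.1,0,0,0.04,0,0,0,0.1,0,0,0,0,0,0]

```text
time_s: 9.77
position: [0.6007, -0.3503, 0.1506]
tool_rot: [[0.946, 0.012, 0.324], [-0.324, -0.01, 0.946], [0.014, -1.0, -0.006]]
ft_force: [0.3, -0.3, 0.8]
grip_width: 0.0127
```

```bash
python3 - <<'E'
from h import *
im=env.get_image("wrist");sd=env.get_image("side")
cv2.imwrite("pics/g.png",np.hstack([cv2.resize(im,(400,300)),cv2.resize(sd[120:420,300:640],(400,300))])[:,:,::-1])
E
```

```text
(no output)
```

View pics/g.png

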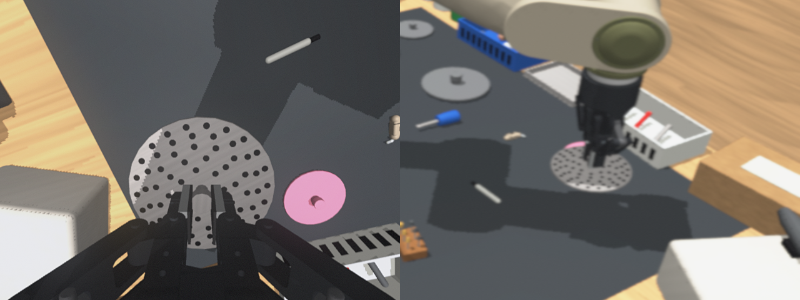

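The sieve is held level. I'm carrying it to the pot.

Call:
servo_tool:
  rows: [0.1,0,0.021,0,0,0,0,0.1,-0.001,0.04,0,0,0,0,0.1,-0.001,0.04,0,0,0,0,0.1,-0.001,0.04,0,0,0,0,0.1,-0.001,0.04,0,0,0,0,0.1,-0.001,0.04,0,0,0,0,0.1,-0.001,0.04,0,0,0,0,0.1,-0.001,0.04,0,0,0,0,0.1,-0.001,0.04,0,0,0,0,0.1,0,0.04,0,0,0,0]

```text
time_s: 10.7
position: [0.5891, 0.0346, 0.1394]
tool_rot: [[0.946, -0.003, 0.324], [-0.324, 0.0, 0.946], [-0.003, -1.0, -0.001]]
ft_force: [1.2, -0.6, -0.8]
grip_width: 0.0132
```

Call:
servo_tool:
  rows: [0.1,0,0.04,0,0,0,0,0.1,0,0.04,0,0,0,0,0.1,0,0.04,0,0,0,0,0.1,0,0.04,0,0,0,0,0.1,0,0.04,0,0,0,0,0.1,0,0.04,0,0,0,0,0.1,0,0.04,0,0,0,0,0.1,0,0.02,0,0,0,0,0.1,0,0,0,0,0,0,0.1,0,0,0,0,0,0]

```text
time_s: 11.53
position: [0.5894, 0.3334, 0.1389]
tool_rot: [[0.947, -0.003, 0.322], [-0.322, -0.001, 0.947], [-0.002, -1.0, -0.002]]
ft_force: [0.4, -0.6, -0.9]
grip_width: 0.0131
```

Call:
servo_tool:
  rows: [0.1,0,0,0,0,0,0,0.1,0,0,0,0,0,0]

```text
time_s: 11.7
position: [0.5904, 0.3313, 0.1403]
tool_rot: [[0.946, -0.001, 0.325], [-0.325, -0.001, 0.946], [-0.001, -1.0, -0.001]]
ft_force: [-0.6, 0.4, -1.1]
grip_width: 0.0128
```

```bash
python3 - <<'E'
from h import *
s=env.observe();im=env.get_image("wrist");cv2.imwrite("pics/i.png",im[:,:,::-1]);print(s['position'].round(4))
np.savez('i.npz',p=s['position'],R=s['tool_rot'])
E
```

```text
[0.5904 0.3313 0.1403]
```

View pics/i.png

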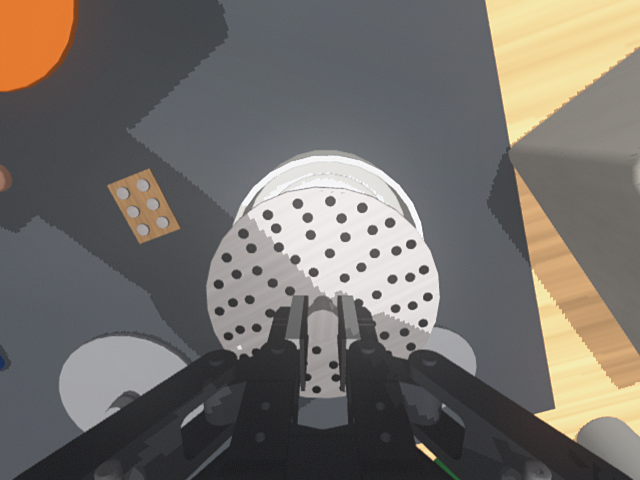

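```bash
python3 - <<'E'
from h import *
f=np.load('i.npz');s={'position':f['p'],'tool_rot':f['R']}
im=cv2.imread('pics/i.png')[:,:,::-1].copy();h=cv2.cvtColor(im,cv2.COLOR_RGB2HSV)
rim=[]
C=np.array([323,250])
for a in np.radians(np.r_[215:326:4]):
    for r in range(150,60,-1):
        x,y=(C+r*np.array([np.cos(a),np.sin(a)])).astype(int)
        if h[y,x,2]>205 and h[y,x,1]<40: rim.append((x,y));break
P=cast('wrist',rim,.062,s);c,r,e=circ(P);k=e<.002;c,r,e=circ(P[k]);print('pot',c,r,k.sum())
# known radius .065 fit
from scipy.optimize import least_squares
g=lambda P,R:least_squares(lambda c:np.hypot(*(P[:,:2]-c).T)-R,P[:,:2].mean(0)).x
print('pot fixed R',g(P[k],.0645))
pl=[]
C=np.array([323,285])
for a in np.radians(np.r_[150:206:4,335:391:4]):
    for r in range(150,90,-1):
        x,y=(C+r*np.array([np.cos(a),np.sin(a)])).astype(int)
        if h[y,x,2]>135 and h[y,x,1]<40: pl.append((x,y));break
pl=np.array(pl);print(pl[:4],pl[-3:])
P=cast('wrist',pl,f['p'][2]-.0087,s);c,r,e=circ(P);k=e<.002;c,r,e=circ(P[k]);print('sieve',c,r,k.sum(),'fixed',g(P[k],.056))
E
```

```text
pot [0.59085518 0.33415482] 0.06392186069902704 28
pot fixed R [0.59148307 0.33397539]
[[222 343]
 [218 335]
 [214 328]
 [211 321]] [[434 323]
 [461 343]
 [456 353]]
sieve [0.58921623 0.33184121] 0.054957910007060774 13 fixed [0.59235257 0.33144371]
```

Call:
servo_tool:
  rows: [0.1,0.0005,0.002,-0.015,0,0,0,0.1,0,0,-0.03,0,0,0,0.1,0,0,-0.025,0,0,0,0.1,0,0,-0.015,0,0,0,0.1,0,0,-0.01,0,0,0,0.1,0,0,0,0,0,0,0.1,0,0,0,0,0,0]

```text
time_s: 12.33
position: [0.5913, 0.3342, 0.0463]
tool_rot: [[0.946, 0.0, 0.325], [-0.325, 0.0, 0.946], [0.0, -1.0, 0.0]]
ft_force: [0.1, 0.1, -0.3]
grip_width: 0.0131
```

Call:
servo_tool:
  rows: [0.1,0,0,-0.003,0,0,0,0.1,0,0,-0.003,0,0,0,0.1,0,0,0,0,0,0,0.1,0,0,0,0,0,0]

```text
time_s: 12.67
position: [0.5909, 0.3347, 0.0402]
tool_rot: [[0.946, 0.001, 0.324], [-0.324, 0.0, 0.946], [0.0, -1.0, 0.0]]
ft_force: [-0.2, 0.8, -1.2]
grip_width: 0.0132
```

Call:
servo_tool:
  rows: [0.1,0,0,-0.0015,0,0,0,0.1,0,0,-0.001,0,0,0,0.1,0,0,0,0,0,0,0.1,0,0,0,0,0,0]

```text
time_s: 13.0
position: [0.5911, 0.3348, 0.0387]
tool_rot: [[0.946, 0.002, 0.324], [-0.324, 0.0, 0.946], [0.001, -1.0, 0.001]]
ft_force: [-2.1, 0.5, 7.7]
grip_width: 0.0126
```

Contact at z = 0.0387, exactly as predicted for a seated sieve. Releasing.

Call:
servo_tool:
  rows: [0.5,0,0,0,0,0,0,0.5,0,0,0,0,0,0,0.5,0,0,0.005,0,0,0,0.5,0,0,0.03,0,0,0,0.5,0,0,0.04,0,0,0,0.5,0,0,0.04,0,0,0,0.5,0,0,0,0,0,0,0.5,0,0,0,0,0,0]

```text
time_s: 13.67
position: [0.5917, 0.335, 0.1553]
tool_rot: [[0.946, 0.005, 0.324], [-0.324, 0.002, 0.946], [0.004, -1.0, 0.003]]
ft_force: [-0.2, 0.2, -0.2]
grip_width: 0.0425
```

```bash
python3 - <<'E'
from h import *
s=env.observe();im=env.get_image("wrist");cv2.imwrite("pics/j.png",im[:,:,::-1]);print(s['position'].round(4))
np.savez('j.npz',p=s['position'],R=s['tool_rot'])
sd=env.get_image("side");cv2.imwrite("pics/j_s.png",cv2.resize(sd[120:220,210:330],(600,500))[:,:,::-1])
E
```

```text
[0.5917 0.335  0.1553]
```

View pics/j.png

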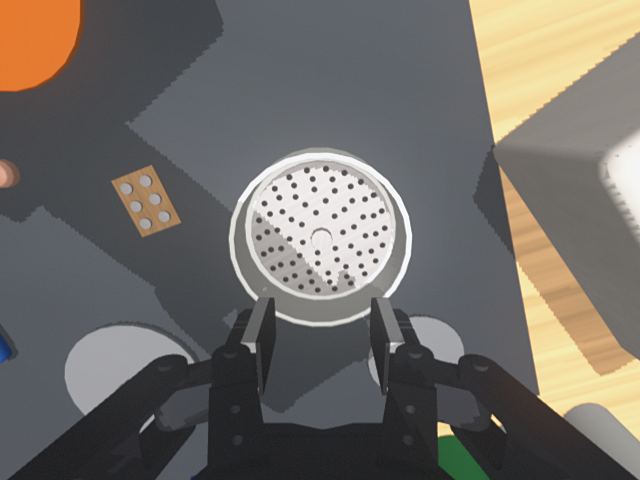

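View pics/j_s.png

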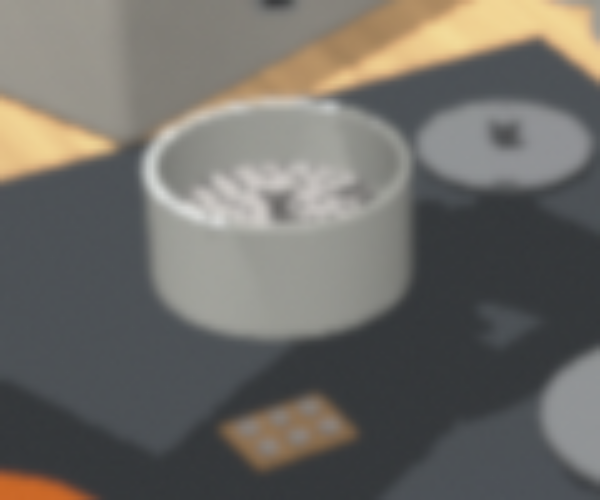

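The sieve sits level on the ledge, with its centre at (321,230) and the pot rim at (320,237). Next the hearing aid, after recomputing the pot centre from this view.

```bash
python3 - <<'E'
from h import *
f=np.load('j.npz');s={'position':f['p'],'tool_rot':f['R']}
im=cv2.imread('pics/j.png')[:,:,::-1].copy();h=cv2.cvtColor(im,cv2.COLOR_RGB2HSV)
rim=[];C=np.array([320,237])
for a in np.radians(np.r_[150:391:4]):
    for r in range(105,60,-1):
        x,y=(C+r*np.array([np.cos(a),np.sin(a)])).astype(int)
        if h[y,x,2]>190 and h[y,x,1]<40: rim.append((x,y));break
P=cast('wrist',rim,.062,s);c,r,e=circ(P);k=e<.002;c,r,e=circ(P[k]);print('pot',c,r,k.sum())
sv=blob(im,(0,0,130),(180,40,255),(245,160,396,300))
print('knob top',cast('wrist',[[321,239]],.050,s))
m=cv2.fitEllipse
E
```

```text
pot [0.59032292 0.33423212] 0.06375197739205658 61
knob top [[0.58930772 0.33511916 0.05      ]]
```

Call:
servo_tool:
  rows: [0.45,0.0068,-0.0398,0,0,0,1.25,0.45,0.0068,-0.0398,0,0,0,1.25,0.45,0.0068,-0.0398,0,0,0,1.25,0.45,0.0068,-0.0398,0,0,0,1.25,0.45,0.0068,-0.0398,0,0,0,1.25,0.45,0.0068,-0.0398,-0.005,0,0,1.25,0.45,0.0068,-0.0398,-0.005,0,0,1.25,0.45,0.0068,-0.0398,-0.005,0,0,1.25,0.45,0.0068,-0.0398,-0.005,0,0,1.25,0.45,0.0068,-0.0398,-0.005,0,0,1.25]

```text
time_s: 14.6
position: [0.6581, -0.0652, 0.1252]
tool_rot: [[0.994, -0.003, 0.11], [-0.11, 0.001, 0.994], [-0.003, -1.0, 0.001]]
ft_force: [0.7, -0.4, -0.2]
grip_width: 0.0385
```

Call:
servo_tool:
  rows: [0.45,0.0067,-0.04,-0.005,0,0,1.25,0.45,0,0,0,0,0,0,0.45,0,0,0,0,0,0,0.45,0,0,0,0,0,0]

```text
time_s: 14.93
position: [0.6649, -0.103, 0.1209]
tool_rot: [[0.996, -0.003, 0.09], [-0.09, 0.001, 0.996], [-0.003, -1.0, 0.001]]
ft_force: [-0.2, 0.4, -0.4]
grip_width: 0.0386
```

```bash
python3 - <<'E'
from h import *
s=env.observe();im=env.get_image("wrist");cv2.imwrite("pics/k.png",im[:,:,::-1]);print(s['position'].round(4),s['tool_rot'].round(3).tolist())
np.savez('k.npz',p=s['position'],R=s['tool_rot'])
E
```

```text
[ 0.6649 -0.103   0.1209] [[0.996, -0.003, 0.09], [-0.09, 0.001, 0.996], [-0.003, -1.0, 0.001]]
```

View pics/k.png

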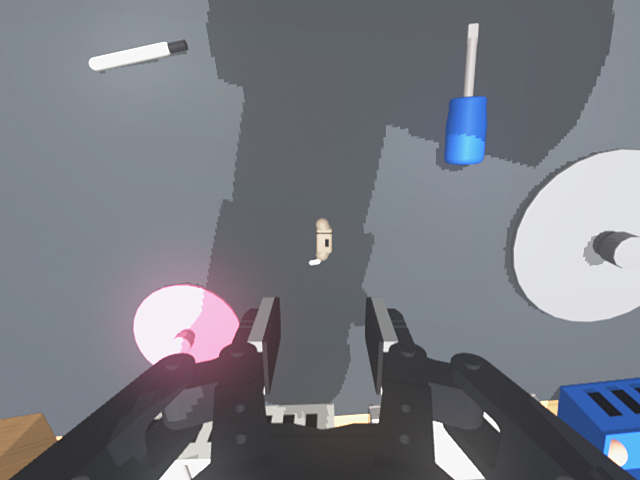

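The aid is at (323,240) and aligned with the image vertical, hook down-left (world +x, −y). Refining.

```bash
python3 - <<'E'
from h import *
f=np.load('k.npz');s={'position':f['p'],'tool_rot':f['R']}
im=cv2.imread('pics/k.png')[:,:,::-1].copy()
c=blob(im,(5,25,110),(30,255,255),(300,205,350,275));k=np.zeros(im.shape[:2],np.uint8);cv2.drawContours(k,[c[:,None]],-1,255,-1)
ys,xs=np.nonzero(k);P=cast('wrist',np.c_[xs,ys],.007,s);m=P.mean(0);w,v=np.linalg.eigh(np.cov(P[:,:2].T));print(m,np.degrees(np.arctan2(v[1,1],v[0,1])),np.ptp((P-m)[:,:2]@v,axis=0),len(xs))
r=cv2.minAreaRect(P[:,:2].astype(np.float32)*1000);print(r)
z=cv2.resize(im[195:285,270:390],(800,600),interpolation=cv2.INTER_CUBIC);cv2.imwrite('pics/k2.png',z[:,:,::-1])
E
```

```text
[ 0.66465157 -0.10225708  0.007     ] 175.02273439070225 [0.01157858 0.03349171] 595
((665.0294189453125, -101.89820861816406), (11.54449462890625, 33.493263244628906), 84.54668426513672)
```

View pics/k2.png

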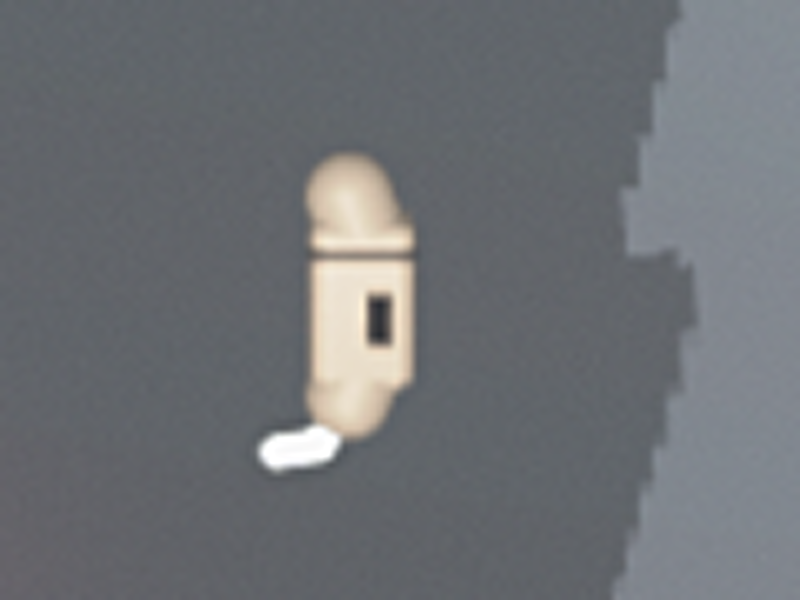

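Call:
servo_tool:
  rows: [0.35,0,0.001,-0.02,0,0,0,0.35,0,0,-0.035,0,0,0,0.35,0,0,-0.03,0,0,0,0.35,0,0,-0.02,0,0,0,0.35,0,0,-0.0115,0,0,0,0.35,0,0,0,0,0,0,0.05,0,0,0,0,0,0,0.05,0,0,0,0,0,0,0.05,0,0,0,0,0,0,0.05,0,0,0,0,0,0]
  force: 25

```text
time_s: 15.82
position: [0.6662, -0.1024, 0.0074]
tool_rot: [[0.996, 0.003, 0.09], [-0.09, -0.001, 0.996], [0.003, -1.0, -0.001]]
ft_force: [-0.4, 0.9, 3.6]
grip_width: 0.0109
```

Call:
servo_tool:
  rows: [0.05,0,0,0,0,0,0,0.05,0,0,0,0,0,0]

```text
time_s: 15.98
position: [0.6662, -0.1024, 0.0073]
tool_rot: [[0.996, 0.002, 0.09], [-0.09, -0.001, 0.996], [0.003, -1.0, -0.0]]
ft_force: [-0.7, 0.7, 6.4]
grip_width: 0.011
```

Call:
servo_tool:
  rows: [0.05,0,0,0.02,0,0,0,0.05,0,0,0.035,0,0,0,0.05,0,0,0.035,0,0,0,0.05,-0.001,0.015,0.025,0,0,0,0.05,-0.0041,0.0399,0.01,0,0,0,0.05,-0.0041,0.0399,0,0,0,0,0.05,-0.0041,0.0399,0,0,0,0,0.05,-0.0041,0.0399,0,0,0,0,0.05,-0.0041,0.0399,0,0,0,0,0.05,-0.0041,0.0399,0,0,0,0]

```text
time_s: 16.82
position: [0.6394, 0.1538, 0.1312]
tool_rot: [[0.996, 0.0, 0.09], [-0.09, -0.0, 0.996], [0.0, -1.0, -0.0]]
ft_force: [0.6, 0.1, 0.0]
grip_width: 0.0107
```

Call:
servo_tool:
  rows: [0.05,-0.0041,0.0399,0,0,0,0,0.05,-0.0041,0.0399,0,0,0,0,0.05,-0.0041,0.0399,0,0,0,0,0.05,-0.0041,0.0399,0,0,0,0,0.05,-0.0005,0.02,0,0,0,0,0.05,0,0,0,0,0,0,0.05,0,0,0,0,0,0,0.05,0,0,0,0,0,0]

```text
time_s: 17.48
position: [0.6232, 0.3306, 0.1309]
tool_rot: [[0.996, -0.0, 0.09], [-0.09, -0.0, 0.996], [-0.0, -1.0, -0.0]]
ft_force: [1.1, 0.1, 0.6]
grip_width: 0.0106
```

```bash
python3 - <<'E'
from h import *
s=env.observe();im=env.get_image("wrist");cv2.imwrite("pics/l.png",im[:,:,::-1]);print(s['position'].round(4),s['tool_rot'].round(3).tolist())
np.savez('l.npz',p=s['position'],R=s['tool_rot'])
E
```

```text
[0.6232 0.3306 0.1309] [[0.996, -0.0, 0.09], [-0.09, -0.0, 0.996], [-0.0, -1.0, -0.0]]
```

View pics/l.png

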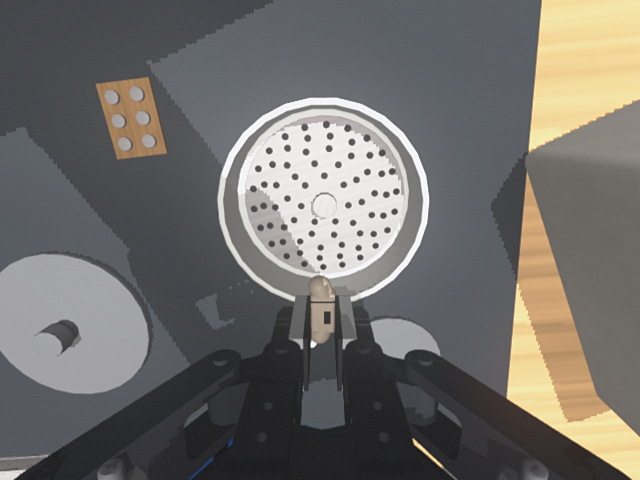

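The aid is held at (320,310). Lowering it onto the sieve.

Call:
servo_tool:
  rows: [0.05,0,0.0005,-0.015,0,0,0,0.05,0,0,-0.03,0,0,0,0.05,0,0,-0.025,0,0,0,0.05,0,0,-0.013,0,0,0,0.05,0,0,-0.005,0,0,0,0.05,0,0,-0.003,0,0,0,0.05,0,0,0,0,0,0,0.05,0,0,0,0,0,0]

```text
time_s: 18.2
position: [0.6238, 0.3319, 0.0412]
tool_rot: [[0.996, 0.002, 0.09], [-0.09, 0.001, 0.996], [0.002, -1.0, 0.001]]
ft_force: [-0.2, 0.1, -0.7]
grip_width: 0.0108
```

Call:
servo_tool:
  rows: [0.05,0,0,-0.0015,0,0,0,0.05,0,0,-0.001,0,0,0,0.05,0,0,0,0,0,0,0.05,0,0,0,0,0,0]

```text
time_s: 18.53
position: [0.6231, 0.3322, 0.0376]
tool_rot: [[0.996, 0.0, 0.09], [-0.09, 0.0, 0.996], [0.0, -1.0, 0.0]]
ft_force: [0.4, -0.3, -0.1]
grip_width: 0.0109
```

Call:
servo_tool:
  rows: [0.05,0,0,-0.001,0,0,0,0.05,0,0,0,0,0,0,0.28,0,0,0,0,0,0,0.28,0,0,0,0,0,0,0.28,0,0,0.005,0,0,0,0.28,0,0,0.03,0,0,0,0.28,0,0,0.04,0,0,0,0.28,0,0,0.04,0,0,0,0.28,0,0,0,0,0,0,0.28,0,0,0,0,0,0]

```text
time_s: 19.37
position: [0.6239, 0.3325, 0.1544]
tool_rot: [[0.996, 0.005, 0.09], [-0.09, 0.002, 0.996], [0.005, -1.0, 0.002]]
ft_force: [-0.2, 1.0, -0.4]
grip_width: 0.0241
```

```bash
python3 - <<'E'
from h import *
s=env.observe();im=env.get_image("wrist");cv2.imwrite("pics/m.png",im[:,:,::-1]);print(s['position'].round(4),s['tool_rot'].round(3).tolist())
np.savez('m.npz',p=s['position'],R=s['tool_rot'])
E
```

```text
[0.6239 0.3325 0.1544] [[0.996, 0.005, 0.09], [-0.09, 0.002, 0.996], [0.005, -1.0, 0.002]]
```

View pics/m.png

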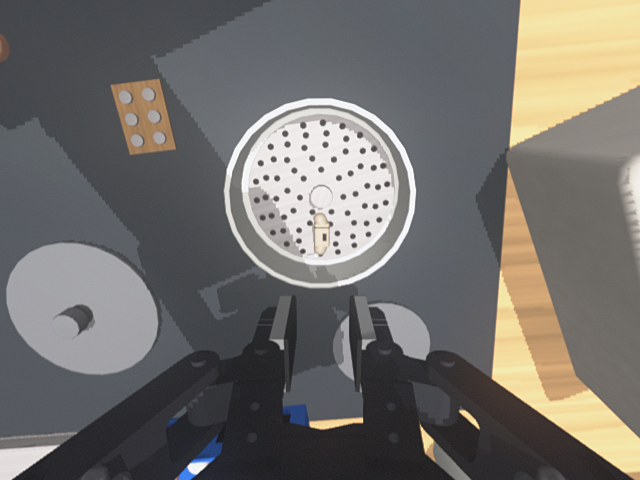

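The aid lies flat at (321,237), clear of the knob at (320,196). Now the ear mould.

Call:
servo_tool:
  rows: [0.55,-0.0198,-0.0285,-0.004,0,0,4.5,0.55,-0.0198,-0.0285,-0.004,0,0,4.5,0.55,-0.0198,-0.0285,-0.004,0,0,4.5,0.55,-0.0198,-0.0285,-0.004,0,0,4.5,0.55,-0.0198,-0.0285,-0.004,0,0,4.5,0.55,-0.0198,-0.0285,-0.004,0,0,4.5,0.55,-0.0198,-0.0285,-0.004,0,0,4.5,0.55,-0.0194,-0.0285,-0.004,0,0,4.5,0.55,0,0,0,0,0,0,0.55,0,0,0,0,0,0]

```text
time_s: 20.25
position: [0.4638, 0.1033, 0.1183]
tool_rot: [[0.86, -0.003, -0.51], [0.51, 0.0, 0.86], [-0.002, -1.0, 0.002]]
ft_force: [0.7, 1.0, 0.2]
grip_width: 0.0467
```

Call:
servo_tool:
  rows: [0.5,0,0,0,0,0,0]

```text
time_s: 20.33
position: [0.4652, 0.1043, 0.1188]
tool_rot: [[0.859, -0.001, -0.512], [0.512, 0.0, 0.859], [-0.001, -1.0, 0.001]]
ft_force: [0.8, 0.5, -0.0]
grip_width: 0.0431
```

```bash
python3 - <<'E'
from h import *
s=env.observe();im=env.get_image("wrist");cv2.imwrite("pics/n.png",im[:,:,::-1]);print(s['position'].round(4),s['tool_rot'].round(3).tolist())
np.savez('n.npz',p=s['position'],R=s['tool_rot'])
c=blob(im,(3,25,110),(30,255,255),(270,170,380,290));k=np.zeros(im.shape[:2],np.uint8);cv2.drawContours(k,[c[:,None]],-1,255,-1)
ys,xs=np.nonzero(k);P=cast('wrist',np.c_[xs,ys],.006,s);m=P.mean(0);w,v=np.linalg.eigh(np.cov(P[:,:2].T));print(m,np.degrees(np.arctan2(v[1,1],v[0,1])),np.ptp((P-m)[:,:2]@v,axis=0),len(xs))
d=cv2.distanceTransform(k,cv2.DIST_L2,5);_,rr,_,loc=cv2.minMaxLoc(d);print('dome px',loc,rr,cast('wrist',[loc],.008,s),proj('wrist',[s['position']-[0,0,s['position'][2]-.008]],s))
z=cv2.resize(im[170:290,245:405],(800,600),interpolation=cv2.INTER_CUBIC);cv2.imwrite('pics/n2.png',z[:,:,::-1])
E
```

```text
[0.4652 0.1043 0.1188] [[0.859, -0.001, -0.512], [0.512, 0.0, 0.859], [-0.001, -1.0, 0.001]]
[0.46234171 0.10045613 0.006     ] -150.4487537076021 [0.0234961  0.03376678] 904
dome px (320, 237) 14.796897888183594 [[0.46372582 0.10158914 0.008     ]] [[322.15101113 240.34550073]]
```

View pics/n2.png

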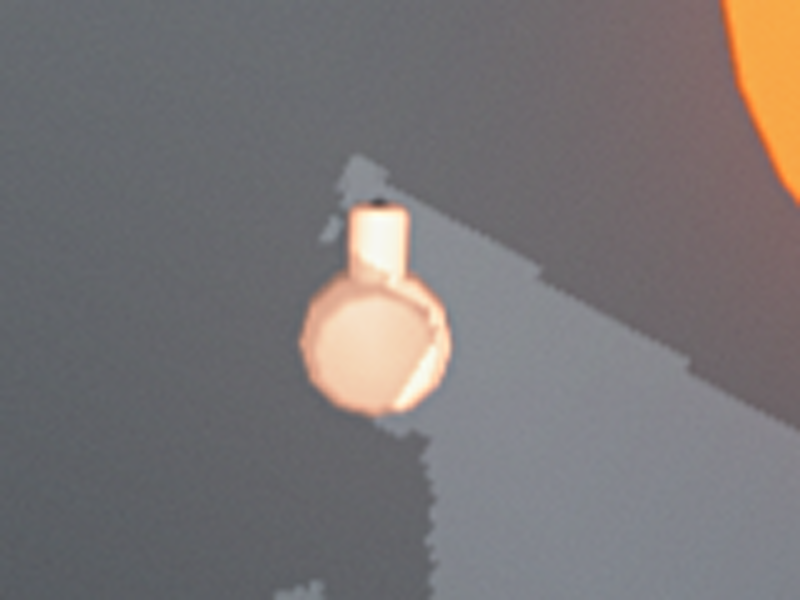

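The mould is aligned with the tool: stub straight up in the image, dome at (320,237). It needs a shift of about 2 mm.

Call:
servo_tool:
  rows: [0.5,-0.0013,-0.002,-0.02,0,0,0,0.5,0,0,-0.035,0,0,0,0.5,0,0,-0.03,0,0,0,0.5,0,0,-0.02,0,0,0,0.5,0,0,-0.008,0,0,0,0.5,0,0,0,0,0,0,0.12,0,0,0,0,0,0,0.12,0,0,0,0,0,0,0.12,0,0,0,0,0,0,0.12,0,0,0,0,0,0]
  force: 25

```text
time_s: 21.22
position: [0.4645, 0.1023, 0.0074]
tool_rot: [[0.858, 0.003, -0.513], [0.513, 0.0, 0.858], [0.002, -1.0, -0.001]]
ft_force: [-0.3, 1.0, 3.9]
grip_width: 0.0197
```

Call:
servo_tool:
  rows: [0.12,0,0,0,0,0,0]

```text
time_s: 21.3
position: [0.4645, 0.1023, 0.0074]
tool_rot: [[0.859, 0.003, -0.513], [0.513, 0.0, 0.859], [0.002, -1.0, -0.001]]
ft_force: [-0.1, 2.7, 7.6]
grip_width: 0.0197
```

Call:
servo_tool:
  rows: [0.12,0,0,0.02,0,0,0,0.12,0,0,0.035,0,0,0,0.12,0,0,0.035,0,0,0,0.12,0.0165,0.0362,0.015,0,0,0,0.12,0.0168,0.0362,0.01,0,0,0,0.12,0.0168,0.0362,0.01,0,0,0,0.12,0.0168,0.0362,0,0,0,0,0.12,0.0168,0.0362,0,0,0,0,0.12,0.0168,0.0362,0,0,0,0,0.12,0,0,0,0,0,0]

```text
time_s: 22.13
position: [0.5651, 0.3239, 0.1306]
tool_rot: [[0.856, 0.002, -0.516], [0.516, 0.002, 0.856], [0.002, -1.0, 0.001]]
ft_force: [-0.1, 0.1, -0.5]
grip_width: 0.0198
```

Call:
servo_tool:
  rows: [0.12,0,0,0,0,0,0,0.12,0,0,0,0,0,0]

```text
time_s: 22.3
position: [0.5634, 0.3181, 0.1308]
tool_rot: [[0.858, -0.001, -0.513], [0.513, -0.001, 0.858], [-0.001, -1.0, -0.0]]
ft_force: [0.3, -0.3, 0.4]
grip_width: 0.0197
```

```bash
python3 - <<'E'
from h import *
s=env.observe();im=env.get_image("wrist");cv2.imwrite("pics/o.png",im[:,:,::-1]);print(s['position'].round(4))
E
```

```text
[0.5634 0.3181 0.1308]
```

View pics/o.png

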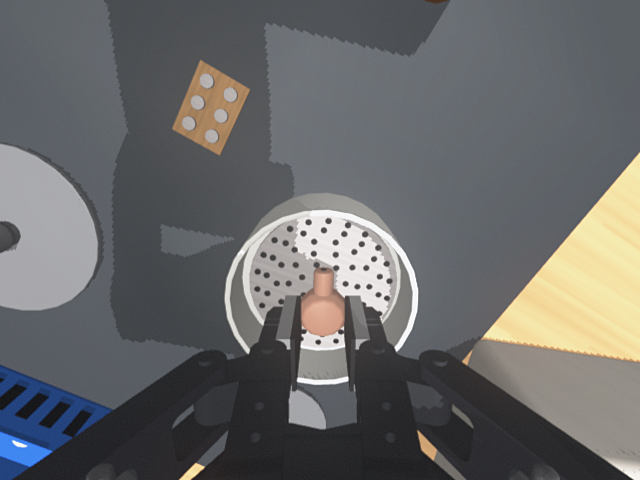

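The mould is held at (323,305) with its stub outward. Lowering it on the side of the knob opposite the aid.

Call:
servo_tool:
  rows: [0.12,0,0,-0.015,0,0,0,0.12,0,0,-0.03,0,0,0,0.12,0,0,-0.025,0,0,0,0.12,0,0,-0.013,0,0,0,0.12,0,0,-0.005,0,0,0,0.12,0,0,-0.003,0,0,0,0.12,0,0,0,0,0,0,0.12,0,0,0,0,0,0]

```text
time_s: 23.02
position: [0.5644, 0.3184, 0.0413]
tool_rot: [[0.859, 0.002, -0.512], [0.512, 0.001, 0.859], [0.002, -1.0, -0.0]]
ft_force: [-0.2, -0.4, 0.6]
grip_width: 0.0196
```

Call:
servo_tool:
  rows: [0.12,0,0,-0.0015,0,0,0,0.12,0,0,-0.0015,0,0,0,0.12,0,0,0,0,0,0,0.12,0,0,0,0,0,0]

```text
time_s: 23.35
position: [0.5642, 0.3187, 0.0375]
tool_rot: [[0.858, 0.001, -0.513], [0.513, 0.0, 0.858], [0.001, -1.0, -0.0]]
ft_force: [0.6, -0.4, 1.6]
grip_width: 0.0197
```

Call:
servo_tool:
  rows: [0.12,0,0,-0.0005,0,0,0,0.12,0,0,0,0,0,0,0.36,0,0,0,0,0,0,0.36,0,0,0,0,0,0,0.36,0,0,0.005,0,0,0,0.36,0,0,0.03,0,0,0,0.36,0,0,0.04,0,0,0,0.36,0,0,0.04,0,0,0,0.36,0,0,0,0,0,0,0.36,0,0,0,0,0,0]

```text
time_s: 24.18
position: [0.5647, 0.319, 0.1542]
tool_rot: [[0.858, 0.005, -0.513], [0.513, 0.002, 0.858], [0.005, -1.0, -0.001]]
ft_force: [-0.6, 1.6, -0.6]
grip_width: 0.0309
```

```bash
python3 - <<'E'
from h import *
s=env.observe();im=env.get_image("wrist");cv2.imwrite("pics/p.png",im[:,:,::-1]);print(s['position'].round(4))
np.savez('p.npz',p=s['position'],R=s['tool_rot'])
E
```

```text
[0.5647 0.319  0.1542]
```

View pics/p.png

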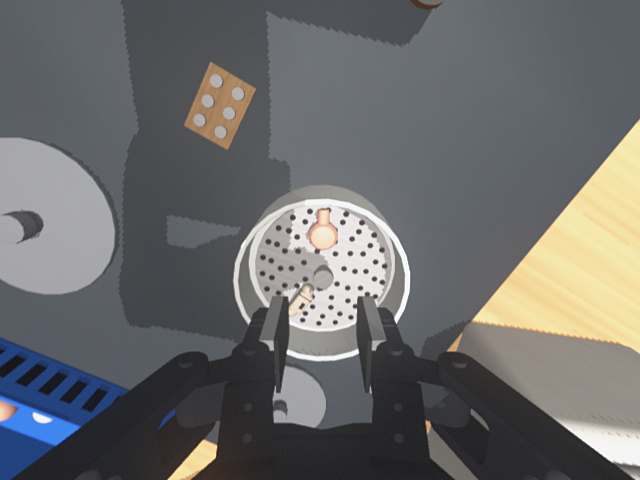

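Mould at (323,233), aid at (300,298) and knob at (322,277) are all separate. Next is the lid; I'll refit the pot rim as well.

Call:
servo_tool:
  rows: [0.55,0.0172,-0.0304,0,0,0,0,0.55,0.0172,-0.0304,0,0,0,0,0.55,0.0172,-0.0304,0,0,0,0,0.55,0.0172,-0.0304,0,0,0,0,0.55,0.0172,-0.0304,0,0,0,0,0.55,0.0172,-0.0304,0,0,0,0,0.55,0.0174,-0.0301,0,0,0,0,0.55,0,0,0,0,0,0,0.55,0,0,0,0,0,0,0.55,0,0,0,0,0,0]

```text
time_s: 25.07
position: [0.6837, 0.1066, 0.15]
tool_rot: [[0.858, -0.003, -0.513], [0.513, 0.0, 0.858], [-0.002, -1.0, 0.002]]
ft_force: [0.2, 0.5, 0.4]
grip_width: 0.0469
```

```bash
python3 - <<'E'
from h import *
s=env.observe();im=env.get_image("wrist");cv2.imwrite("pics/q.png",im[:,:,::-1]);print(s['position'].round(4))
np.savez('q.npz',p=s['position'],R=s['tool_rot'])
print(proj('wrist',[[.685,.1067,.012],[.685,.1067,.036]],s))
def rimfit(im,s,C,rng,R0,R1,z,thr):
    h=cv2.cvtColor(im,cv2.COLOR_RGB2HSV);pts=[]
    for a in np.radians(rng):
        for r in range(R1,R0,-1):
            x,y=(np.array(C)+r*np.array([np.cos(a),np.sin(a)])).astype(int)
            if h[y,x,2]>thr and h[y,x,1]<40: pts.append((x,y));break
    P=cast('wrist',pts,z,s);c,r,e=circ(P);k=e<.002;c,r,e=circ(P[k]);return c,r,k.sum()
f=np.load('p.npz');sp={'position':f['p'],'tool_rot':f['R']};ip=cv2.imread('pics/p.png')[:,:,::-1].copy()
print('pot',rimfit(ip,sp,(322,280),np.r_[195:346:4],60,105,.062,205))
print('lid',rimfit(im,s,proj('wrist',[[.685,.1067,.012]],s)[0],np.r_[165:376:4],50,150,.012,135))
E
```

```text
[0.6837 0.1066 0.15  ]
[[321.28196044 231.96751382]
 [321.25701827 240.71989011]]
pot (array([0.58964434, 0.33343173]), np.float64(0.06328454368019037), np.int64(38))
lid (array([0.68437719, 0.10851491]), np.float64(0.06641537551675385), np.int64(52))
```

View pics/q.png

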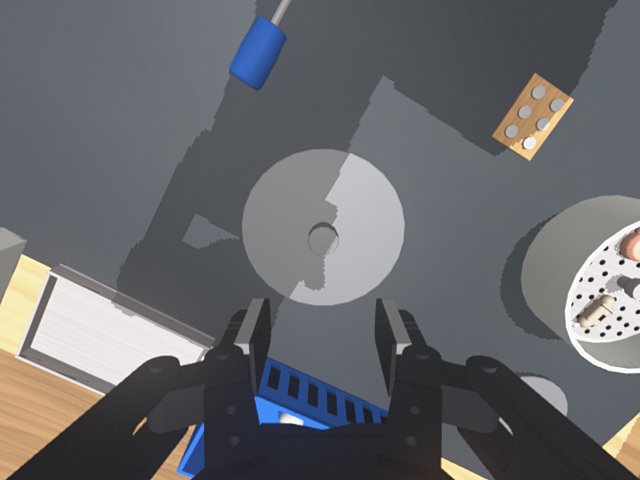

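The lid rim fits at r = 66.4 mm (a 136 mm lid), centred at (.6845,.1075), with its knob at (323,238). Gripping the knob.

Call:
servo_tool:
  rows: [0.55,-0.0003,0.0008,-0.02,0,0,0,0.55,0,0,-0.035,0,0,0,0.55,0,0,-0.035,0,0,0,0.55,0,0,-0.025,0,0,0,0.55,0,0,-0.0135,0,0,0,0.55,0,0,-0.005,0,0,0,0.55,0,0,0,0,0,0,0.15,0,0,0,0,0,0,0.15,0,0,0,0,0,0,0.15,0,0,0,0,0,0]
  force: 60

```text
time_s: 25.95
position: [0.6849, 0.1074, 0.02]
tool_rot: [[0.858, 0.003, -0.513], [0.513, 0.0, 0.858], [0.003, -1.0, -0.001]]
ft_force: [-1.1, 2.2, 5.7]
grip_width: 0.0211
```

Call:
servo_tool:
  rows: [0.15,0,0,0,0,0,0,0.15,0,0,0,0,0,0]

```text
time_s: 26.12
position: [0.6849, 0.1074, 0.02]
tool_rot: [[0.858, 0.003, -0.513], [0.513, 0.001, 0.858], [0.003, -1.0, -0.001]]
ft_force: [-1.5, 2.4, 6.2]
grip_width: 0.0217
```

Call:
servo_tool:
  rows: [0.15,0,0,0.015,0,0,0,0.15,0,0,0.03,0,0,0,0.15,0,0,0.035,0,0,0,0.15,0,0,0.035,0,0,0,0.15,0,0,0.02,0,0,0,0.15,0,0,0,0,0,0,0.15,0,0,0,0,0,0]

```text
time_s: 26.7
position: [0.6843, 0.1069, 0.1539]
tool_rot: [[0.858, 0.002, -0.513], [0.513, -0.0, 0.858], [0.002, -1.0, -0.001]]
ft_force: [0.6, 0.3, -2.4]
grip_width: 0.0212
```

```bash
python3 - <<'E'
from h import *
im=env.get_image("wrist");sd=env.get_image("side")
cv2.imwrite("pics/r.png",np.hstack([cv2.resize(im,(400,300)),cv2.resize(sd[80:280,210:476],(400,300))])[:,:,::-1])
E
```

```text
(no output)
```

View pics/r.png

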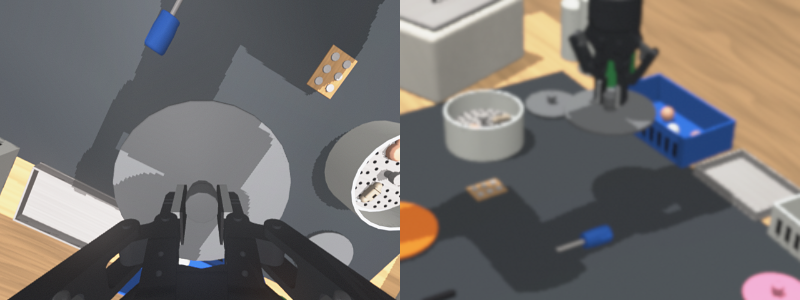

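The lid is held level. Carrying it over the pot.

Call:
servo_tool:
  rows: [0.15,-0.0065,0.0162,0,0,0,0,0.15,-0.0135,0.0323,0,0,0,0,0.15,-0.0135,0.0323,0,0,0,0,0.15,-0.0135,0.0323,0,0,0,0,0.15,-0.0135,0.0323,0,0,0,0,0.15,-0.0135,0.0323,0,0,0,0,0.15,-0.0135,0.0323,0,0,0,0,0.15,-0.007,0.0162,0,0,0,0,0.15,0,0,0,0,0,0,0.15,0,0,0,0,0,0]

```text
time_s: 27.63
position: [0.5885, 0.3341, 0.1516]
tool_rot: [[0.857, -0.002, -0.515], [0.515, -0.001, 0.857], [-0.003, -1.0, 0.0]]
ft_force: [0.2, -1.1, -2.1]
grip_width: 0.0215
```

Call:
servo_tool:
  rows: [0.15,0,0,0,0,0,0,0.15,0,0,0,0,0,0]

```text
time_s: 27.8
position: [0.59, 0.332, 0.1524]
tool_rot: [[0.859, -0.001, -0.512], [0.512, -0.001, 0.859], [-0.001, -1.0, 0.0]]
ft_force: [-0.3, -0.9, -1.7]
grip_width: 0.0216
```

```bash
python3 - <<'E'
from h import *
s=env.observe();im=env.get_image("wrist");cv2.imwrite("pics/s.png",im[:,:,::-1]);print(s['position'].round(4))
np.savez('s.npz',p=s['position'],R=s['tool_rot'])
sd=env.get_image("side");cv2.imwrite("pics/s_s.png",cv2.resize(sd[60:220,180:380],(800,600))[:,:,::-1])
E
```

```text
[0.59   0.332  0.1524]
```

View pics/s.png

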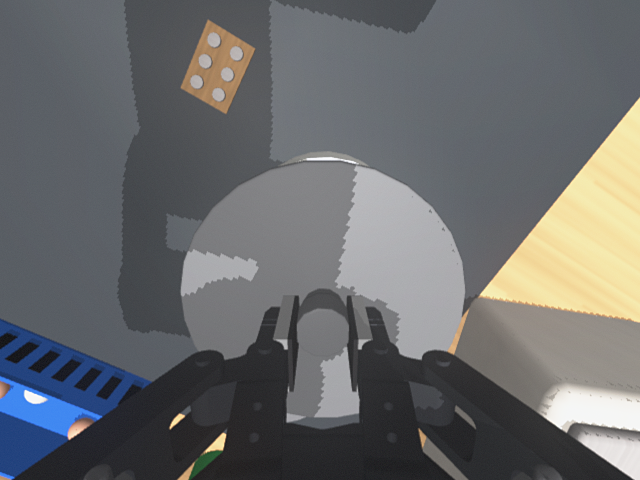

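View pics/s_s.png

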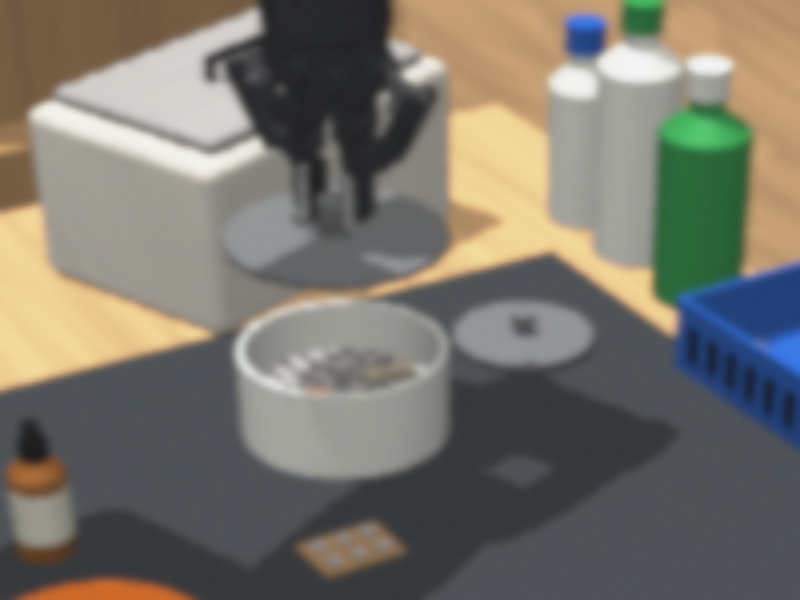

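```bash
python3 - <<'E'
from h import *
f=np.load('s.npz');s={'position':f['p'],'tool_rot':f['R']};im=cv2.imread('pics/s.png')[:,:,::-1].copy()
h=cv2.cvtColor(im,cv2.COLOR_RGB2HSV)
z=f['p'][2]-.008;C=proj('wrist',[[.59,.333,z]],s)[0];print(C)
pts=[]
for a in np.radians(np.r_[168:250:3,292:372:3]):
    best=None
    prof=[int(h[tuple((C+r*np.array([np.cos(a),np.sin(a)])).astype(int)[::-1])][2]) for r in range(115,165)]
    prof=np.array(prof,float);d=prof[:-3]-prof[3:];i=d.argmax()
    if d[i]>15: pts.append(C+(115+i+1.5)*np.array([np.cos(a),np.sin(a)]))
P=cast('wrist',pts,z,s);c,r,e=circ(P);k=e<.0025;c,r,e=circ(P[k]);print(c,r,k.sum(),len(pts),e.max())
from scipy.optimize import least_squares
print(least_squares(lambda c:np.hypot(*(P[k][:,:2]-c).T)-.068,c).x)
E
```

```text
[324.04634524 306.54805898]
[0.59029228 0.33280014] 0.06731687556214903 52 55 0.0018199621548344591
[0.59107803 0.33326202]
```

The lid is centred over the pot within about 1 mm. Lowering.

Call:
servo_tool:
  rows: [0.15,0,0,-0.015,0,0,0,0.15,0,0,-0.025,0,0,0,0.15,0,0,-0.015,0,0,0,0.15,0,0,-0.007,0,0,0,0.15,0,0,-0.004,0,0,0,0.15,0,0,0,0,0,0,0.15,0,0,0,0,0,0]

```text
time_s: 28.48
position: [0.5903, 0.333, 0.088]
tool_rot: [[0.859, 0.001, -0.513], [0.513, 0.001, 0.859], [0.002, -1.0, -0.0]]
ft_force: [0.8, 0.7, -0.7]
grip_width: 0.0213
```

Call:
servo_tool:
  rows: [0.15,0,0,-0.003,0,0,0,0.15,0,0,-0.003,0,0,0,0.15,0,0,-0.002,0,0,0,0.15,0,0,0,0,0,0,0.15,0,0,0,0,0,0]

```text
time_s: 28.9
position: [0.5896, 0.3331, 0.079]
tool_rot: [[0.858, -0.0, -0.513], [0.513, -0.0, 0.858], [-0.0, -1.0, -0.0]]
ft_force: [-0.3, 0.4, -1.1]
grip_width: 0.0211
```

Call:
servo_tool:
  rows: [0.15,0,0,-0.0015,0,0,0,0.15,0,0,-0.0015,0,0,0,0.15,0,0,0,0,0,0,0.15,0,0,0,0,0,0]

```text
time_s: 29.23
position: [0.5897, 0.3331, 0.076]
tool_rot: [[0.858, 0.0, -0.513], [0.513, 0.0, 0.858], [0.0, -1.0, -0.0]]
ft_force: [-0.4, 0.5, -1.7]
grip_width: 0.0211
```

Call:
servo_tool:
  rows: [0.15,0,0,-0.001,0,0,0,0.15,0,0,-0.001,0,0,0,0.15,0,0,0,0,0,0,0.15,0,0,0,0,0,0]

```text
time_s: 29.57
position: [0.5897, 0.3332, 0.0759]
tool_rot: [[0.858, 0.001, -0.513], [0.513, 0.0, 0.858], [0.001, -1.0, -0.0]]
ft_force: [-4.8, -1.5, 10.7]
grip_width: 0.0214
```

Contact at z = 0.076, as predicted for a flush lid. Releasing and retreating.

Call:
servo_tool:
  rows: [0.15,0,0,0.001,0,0,0,0.6,0,0,0,0,0,0,0.6,0,0,0,0,0,0,0.6,0,0,0.005,0,0,0,0.6,0,0,0.03,0,0,0,0.6,0,0,0.04,0,0,0,0.6,0,0,0.03,0,0,0,0.6,0,-0.03,0,0,0,0,0.6,0,-0.03,0,0,0,0,0.6,0,-0.03,0,0,0,0]

```text
time_s: 30.4
position: [0.5895, 0.2424, 0.1808]
tool_rot: [[0.858, 0.001, -0.514], [0.514, 0.0, 0.858], [0.001, -1.0, -0.0]]
ft_force: [0.6, 0.3, -0.6]
grip_width: 0.0513
```

Call:
servo_tool:
  rows: [0.6,0,-0.04,0,0,0,0,0.6,0,-0.04,0,0,0,0,0.6,0,-0.04,0,0,0,0,0.6,0,-0.04,0,0,0,0,0.6,0,-0.04,0,0,0,0,0.6,0,-0.04,0,0,0,0,0.6,0,-0.02,0,0,0,0,0.6,0,0,0,0,0,0]

```text
time_s: 31.07
position: [0.5898, -0.0211, 0.1802]
tool_rot: [[0.861, 0.0, -0.509], [0.509, -0.001, 0.861], [-0.0, -1.0, -0.001]]
ft_force: [-0.1, 0.4, -0.4]
grip_width: 0.0515
```

```bash
python3 - <<'E'
from h import *
t=env.get_image("top");sd=env.get_image("side")
cv2.imwrite("pics/t_s.png",cv2.resize(sd[100:220,190:350],(800,600),interpolation=cv2.INTER_CUBIC)[:,:,::-1]);cv2.imwrite("pics/t_t.png",t[:,:,::-1])
c=blob(t,(0,0,135),(180,25,255),(115,150,225,260));hl=cv2.convexHull(c)[:,0]
print(circ(cast('top',hl,.068))[:2])
E
```

```text
(array([0.58931886, 0.33227867]), np.float64(0.06694000189095926))
```

View pics/t_s.png

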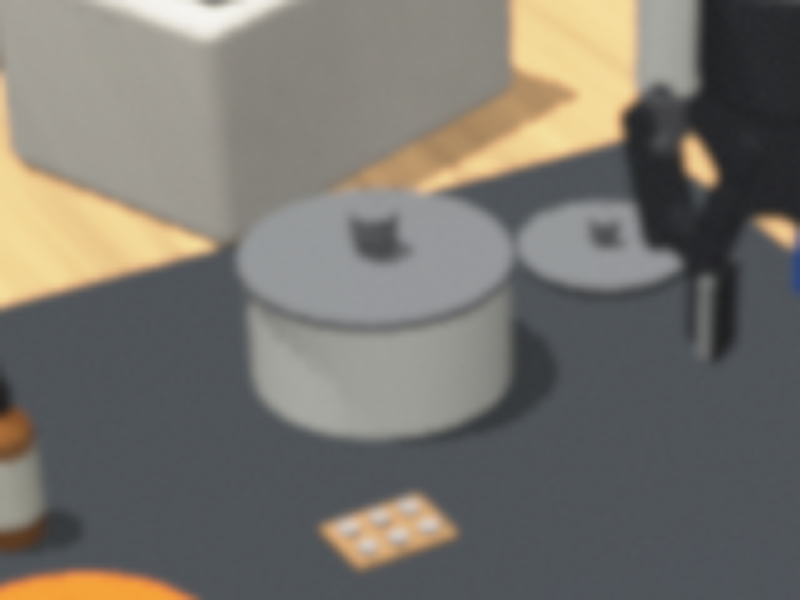

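View pics/t_t.png

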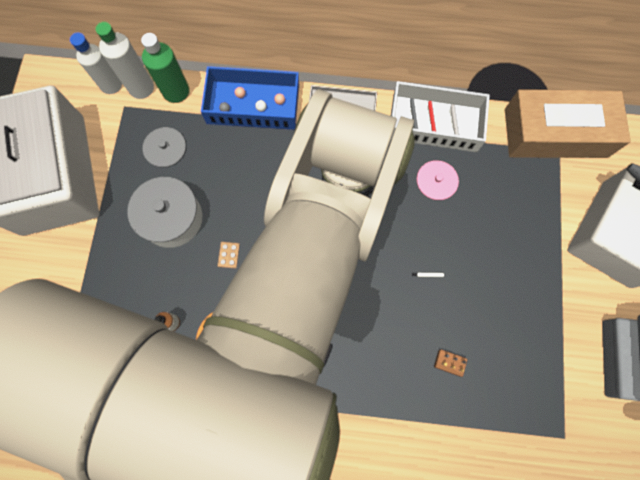

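The lid is level and flush, centred at (.5893,.3323) in the top view. The bottle at (166,321) and burr block at (452,362) have not moved. Handing in.

```bash
python3 -c "
from rig import env
print(env.close_job())"
```

```text
the job is handed in; nothing more can be done
None
```

The pot is packed and the job is handed in, at about 31 s of the 136 s allowed. The order was as asked: capsule flat on the floor, sieve on the ledge, then the hearing aid and the ear mould, and last the large grey lid.

**Last checks:**
- **Sieve and lid:** both touched down at the heights expected when fully seated (26 mm and 56 mm above the pot's underside, to within about 1 mm). The final side picture shows the lid level all round.
- **Aid and mould:** a picture taken before closing shows them lying separately on either side of the knob, neither on top of the other or of the knob.
- **Pot:** the pot showed no visible shift. In the final top picture the lid centre is (0.589, 0.332), while the pot rim fits gave about (0.590, 0.334). That is a disagreement of about 2 mm, within the camera calibration.
- **Bystanders:** the bottle and the burr block are at the same pixels as at the start.
- **Forces:** the highest reading between moves was about 12 N, at lid contact. The gripper width read 1 to 3 mm below the true sizes throughout, which I put down to the sensor; every grip held.

No check failed.

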